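# Seat the petalled rosette in the V nest

## Robot

A 6-joint arm with a two-finger parallel gripper is mounted at the origin on the work surface. World frame = base frame: x ahead of the robot, y to its left, z up, the work surface at z = 0. Lengths are in mm, angles in rad, forces in N, time in s.
With the tool pointing down it reaches from about 400 to 925 mm from the base axis. Payload 12.5 kg.
Tool frame: the origin (TCP) lies at the very end of the fingers, on their centre line; the grasp point (between the pads) lies 19 mm behind it; z points along the fingers, y is the direction in which the jaws open and shut (so a half turn about z gives the same grasp; the last joint's range is limited). The gripper opens to 95 mm and grips with 3 to 60 N. Pads are 20 mm wide; open, the fingers measure 119 mm over their backs; the gripper's body (75 mm by 180 mm) begins 59 mm behind the grasp point.
Start: joints at [-1.331, 0.491, 1.559, -0, 1.092, -0.106], TCP at [211.867, -588.013, 214.661] pointing down, gripper open.
Joint ranges: [-3.1, 3.1], [-0.84, 2.19], [0.05, 2.79], [-1.13, 4.28], [0.06, 2.93], [-2.69, 2.69]. Speed limits (rad/s): [2.22, 2.22, 2.79, 3.14, 3.14, 3.14].

## Interface

Orientations are given as [roll, pitch, yaw] about the fixed x, y, z axes, in that order (R = Rz(yaw) Ry(pitch) Rx(roll)).
In Python, from cell import env gives the robot as it stands. The module is installed in compiled form; this text tells all that it offers.
- The arm moves only by the tool arm_command, never from a script. Its argument "deltas" is a list that holds one entry, the list of rows, each a list of 5 numbers: the closure, from 0 (fully open) to 1 (shut), then the shift along the world's x, y, z as a fraction of full scale, then the turn about the world's z as a fraction of full scale. In form: [[[grip, dx, dy, dz, twist], ...]]. A call has 1 to 12 rows; each row shifts and turns the pose as measured when the row begins; what a row does not reach is not made up. Full scale, the value 1, is 100 mm for a shift and pi/4 rad for a turn. A row lasts 1/12 s, in which the tool goes at most 41.7 mm and 7.16 degrees, less where a joint would pass 70% of its speed; a pose out of reach is approached as far as the arm can. A call with a number of a shift or a turn outside -1 to 1 is refused whole. A call with a gripper value outside its range is refused whole. The fingers move at their own pace and stop on an object; the grip force is fixed at half the most. Time passes only in rows, so rows that do not move let the fingers close. It gives the time, the measured TCP pose, the force and the opening at its end, in the units of the state.
- env.state(): the state, without advancing time (a new reading comes with each control period).
- env.read_camera(name): name is "scene" or "side" or "wrist"; returns a dict with "frame" (420x560x3 uint8, red, green, blue), "fx", "fy", "cx", "cy" (pixels), "k1" (the pictures are not rectified: a ray, as slopes to the right and down, at radius r is drawn at 1 + k1 r^2 times it, then the intrinsics apply), "R" (3x3) and "t" (3): a world point X has camera coordinates R X + t; the wrist camera has in their place "tool_from_camera" (4x4, takes a point from camera to tool coordinates, whose origin is the TCP and whose axes are the flange's). Camera axes: x right, y down, z forward; pixel columns grow to the right and rows downward; lengths in mm; the calibration is good to about 2 mm. A picture is of the moment at which its call begins: read the wrist's pose just before it. There is no depth.
- env.job_done(): hands the job in, once; it reports no verdict.
The state is a dict: "t": time; "joints": joint angles; "qvel": joint speeds; "tau": joint torques, N m; "eef_pos": TCP position; "tcp_rot": TCP orientation; "ft_force": force on the tool from outside, world axes, zero at the start; "moment": the same for the moment, N m; "opening": opening from 0.0 (shut) to 1.0 (fully open).
Only numpy, scipy, OpenCV 4.12 (cv2) and the standard library are available. Lean on these libraries where they do the work, as an engineer would, in place of code of your own. Each camera call takes 0.05 s, during which the arm holds its last target.

## Task

Slide the plaster rosette with the terracotta-coloured petals along the bench, without lifting or tipping it, into the wide mouth of the blue V-shaped nest, and push it fully home so that it centres itself against both rails. Leave the plain white roundel where it lies.

Things in the scene. Friction and masses are not known exactly. Their poses are not given: they have to be found in the camera images.
- rosette_center (a point): centre (half-way up) of the loose rosette to be seated: a white plaster disc, 90 mm in diameter, 34 mm high, about 0.25 kg, flat on the bench, told by eight raised terracotta-coloured petals on its top (7 mm proud at most). Too wide to grasp; it slides under a few newtons at its edge; its yaw does not matter. It starts 140-180 mm behind the seat, 70-100 mm to one side of the centre line.
- nest_seat (a point): where the rosette's centre lies when fully home, 17 mm above the bench. Fixed V nest with no floor plate: two blue battens 30 mm high, 22 thick, 190 long, each at 40 deg to the centre line. x points along it from the open mouth to the narrow end, z up. Inner faces meet 70 mm ahead (+x); free ends are 75 mm behind, 122 mm to each side. The straight line from the rosette to here is clear.
- roundel_center (a point): centre (half-way up) of the plain roundel, to be left alone: a loose white plaster disc of the same size, 90 mm in diameter, 34 mm high, with two low plain white steps (6 mm in all) on top and no petals. It lies outside the mouth, on the other side of the centre line from the rosette. z up.
Not all that is in view belongs to the job. What is shaped like the part that bears rosette_center but purple or red is not meant.

How it is judged (in metres and radians):
At the end, for the whole second after the job is handed in: the petalled rosette lies flat on the bench (within 10 degrees) with its centre within 10 mm of the seat point between the rails, and the plain roundel is within 20 mm of where it started (horizontal distance between rosette_center and nest_seat below 0.01 m and height (world z) of rosette_center below 0.025 m and angle between rosette_center's own z axis and vertical below 0.17 rad and distance of roundel_center from where it was at the start of the episode below 0.02 m); the robot touches nothing.
It fails at once if the rosette is lifted more than about 25 mm off the bench (height (world z) of rosette_center above 0.042 m).
It fails at once if the rosette is tipped by more than 25 degrees (angle between rosette_center's own z axis and vertical above 0.44 rad).
It fails at once if the plain roundel is moved by more than 20 mm (distance of roundel_center from where it was at the start of the episode above 0.02 m).
It also fails if it takes over 32 s, if anything falls off the work surface, if the arm or the gripper's body presses on something with over 40 N, if the wrist force passes 120 N, or if a joint passes its speed limit or range.

## Working session

There is one attempt and no reset: what is moved stays moved. The work goes in short steps, Python scripts to look and compute and a tool call to move; the robot and the scene stay as the last step left them, time stands still between calls to the robot, and variables do not carry over. Pictures are saved under pics/ and viewed, and the job is handed in when it is done.

Besides the shell and the picture viewer there is one more tool, called after "Emit:" as a command line: name --argument value ..., lists and objects as JSON in quotes. arm_command: Moves the arm, as the interface text tells. Its arguments: {"type":"object","properties":{"deltas":{"type":"array","items":{"type":"array","items":{"type":"array","items":{"type":"number","minimum":-1,"maximum":1}}}}},"required":["deltas"]}

```bash
mkdir -p pics; cat > h.py <<'E'
import numpy as np, cv2
from cell import env
def save(c,n):
    cv2.imwrite('pics/'+n+'.png',cv2.cvtColor(c['frame'],cv2.COLOR_RGB2BGR))
def ray(c,u,v):
    x=np.array([(u-c['cx'])/c['fx'],(v-c['cy'])/c['fy']]);p=x.copy()
    for _ in range(20): p=x/(1+c['k1']*(p@p))
    d=np.array([p[0],p[1],1.]);R=np.array(c['R']);t=np.array(c['t'])
    return -R.T@t, R.T@d
def onz(c,u,v,z):
    o,d=ray(c,u,v);return o+d*(z-o[2])/d[2]
E
python3 - <<'E'
from h import *
import pickle
for n in ('scene','side'):
    c=env.read_camera(n);save(c,n+'0');pickle.dump(c,open(n+'0.pkl','wb'))
s=env.state();print(s)
E
```

```text
{'t': 0.1, 'joints': array([-1.33059630e+00,  4.91500898e-01,  1.55939684e+00, -1.26742056e-05,
        1.09169493e+00, -1.05618855e-01]), 'qvel': array([ 0.00182776, -0.00171072, -0.00214421, -0.00119283,  0.00071271,
        0.00170827]), 'tau': array([ 3.61442857e-03, -6.13620687e+01, -2.58607203e+01,  6.93562254e-02,
        4.70189843e-02, -5.14985038e-05]), 'eef_pos': array([ 211.80977829, -587.78341847,  214.11630911]), 'tcp_rot': array([-3.14059703e+00, -9.42454252e-05,  3.45824686e-01]), 'ft_force': array([-0.68124344, -0.28105389,  0.18770061]), 'moment': array([-0.02898538,  0.03042594, -0.00678477]), 'opening': 1.0037830069366387}
```

View pics/scene0.png

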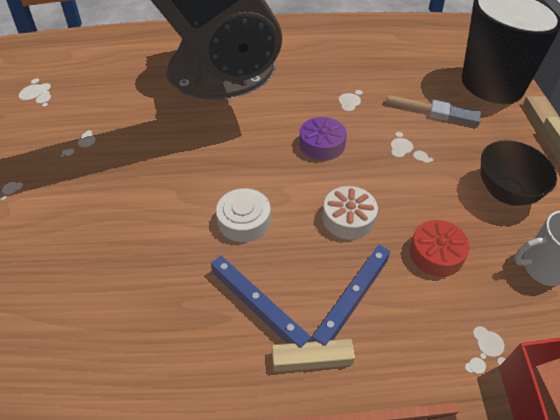

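View pics/side0.png

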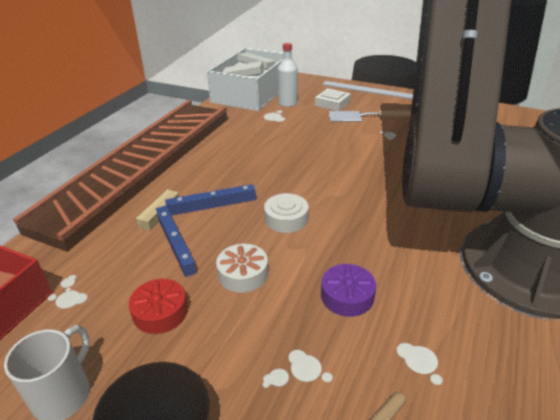

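Candidates in the scene view: white disc with terracotta petals (350,212), plain roundel (243,215), purple disc (323,138) and red disc (440,247). The description picks (350,212), which is (242,266) in the side view. The blue nest opens upward in the scene image, with its apex near (312,340). Next I measure these and check one close crop.

```bash
cat > m.py <<'E'
from h import *
def comps(m,amin):
    n,l,st,ce=cv2.connectedComponentsWithStats(m.astype(np.uint8))
    return [(l==i,st[i],ce[i]) for i in range(1,n) if st[i,4]>amin]
def petals(c,roi):
    h=cv2.cvtColor(c['frame'],cv2.COLOR_RGB2HSV).astype(int);
    u0,v0,u1,v1=roi
    w=(h[...,1]<70)&(h[...,2]>120)
    k=np.zeros(w.shape,bool);k[v0:v1,u0:u1]=1
    return w&k
def hull(c,roi):
    m=petals(c,roi);b=max(comps(m,100),key=lambda x:x[1][4])
    ct=max(cv2.findContours(b[0].astype(np.uint8),0,cv2.CHAIN_APPROX_NONE)[0],key=len)
    return cv2.convexHull(ct)[:,0]
def blue(c):
    h=cv2.cvtColor(c['frame'],cv2.COLOR_RGB2HSV).astype(int)
    return (h[...,0]>105)&(h[...,0]<122)&(h[...,1]>110)&(h[...,2]>50)
def circ(c,hl,R=45):
    # silhouette hull of disc z 0..34: centre by tangent matching: lateral extremes + upper rim -> circle fit of far-side points on z=34
    P=np.array([onz(c,u,v,34.)[:2] for u,v in hl]);o=ray(c,280,210)[0][:2]
    ctr=P.mean(0)
    for _ in range(30):
        d=(ctr-o)/np.linalg.norm(ctr-o)
        s=(P-ctr)@d>-5
        Q=P[s]
        A=np.c_[2*Q,np.ones(len(Q))];x=np.linalg.lstsq(A,(Q**2).sum(1),rcond=None)[0]
        ctr=x[:2]
    return ctr,np.sqrt(x[2]+ctr@ctr),s.sum()
E
python3 - <<'E'
from m import *
import pickle
C={n:pickle.load(open(n+'0.pkl','rb')) for n in('scene','side')}
rois={'scene':{'ros':(318,180,385,245),'rnd':(210,182,278,248)},'side':{'ros':(210,238,275,295),'rnd':(258,188,315,235)}}
for n,c in C.items():
    print(n,'cam',-np.array(c['R']).T@c['t'])
    for k,r in rois[n].items():
        hl=hull(c,r);print(k,hl.min(0),hl.max(0),circ(c,hl))
    for m,st,ce in comps(blue(c),150):
        ct=max(cv2.findContours(m.astype(np.uint8),0,cv2.CHAIN_APPROX_NONE)[0],key=len)
        print('blue',st,ce.round(1)); print(cv2.boxPoints(cv2.minAreaRect(ct)).round(0).tolist())
c=C['scene'];a=cv2.resize(c['frame'][170:370,190:400],None,fx=2.8,fy=2.8,interpolation=cv2.INTER_CUBIC)
cv2.imwrite('pics/crop.png',a[:,:,::-1])
E
```

```text
scene cam [973.6995038   80.68635795 635.12115818]
ros [323 186] [377 232] (array([474.50356957, 225.81210812]), np.float64(44.4991035799212), np.int64(16))
rnd [216 188] [270 238] (array([467.91931393,  49.4287368 ]), np.float64(44.59099931573597), np.int64(16))
blue [  7   0  29  32 539] [21.2 16.1]
[[7.0, 0.0], [23.0, -6.0], [36.0, 30.0], [20.0, 36.0]]
blue [ 62   1  19  26 338] [71.1 13.3]
[[61.0, 2.0], [74.0, -1.0], [81.0, 24.0], [69.0, 28.0]]
blue [362 246  28  38 357] [375.  262.1]
[[356.0, 277.0], [379.0, 244.0], [390.0, 252.0], [367.0, 285.0]]
blue [ 212  256   99   91 1370] [262. 302.]
[[211.0, 264.0], [220.0, 254.0], [310.0, 337.0], [301.0, 347.0]]
blue [313 284  43  60 750] [334.9 317. ]
[[313.0, 336.0], [350.0, 284.0], [362.0, 292.0], [325.0, 345.0]]
side cam [164.172777   731.29003131 579.17707371]
ros [216 243] [267 292] (array([474.20747097, 226.05337595]), np.float64(44.6906764895412), np.int64(15))
rnd [264 193] [308 232] (array([467.67606906,  49.80051511]), np.float64(45.018435217681294), np.int64(13))
blue [ 157  186   97   80 1146] [188.8 217.1]
[[140.0, 229.0], [207.0, 149.0], [254.0, 188.0], [187.0, 268.0]]
```

View pics/crop.png

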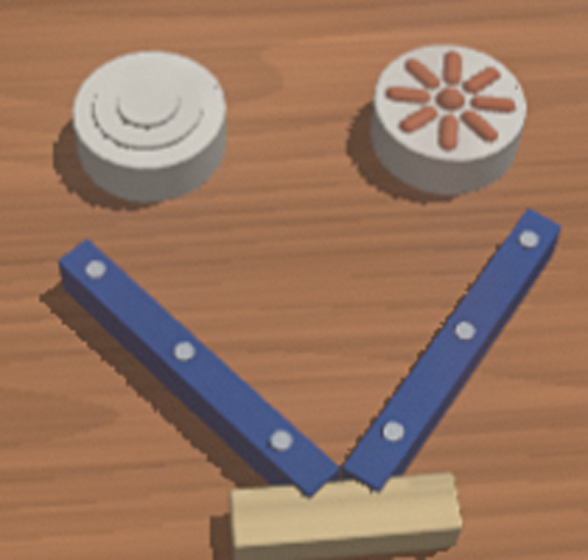

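```bash
python3 - <<'E'
from m import *
import pickle
c=pickle.load(open('scene0.pkl','rb'))
def w(p,z=30): return onz(c,p[0]/2.8-.5+190+.18,p[1]/2.8-.5+170+.18,z)[:2]
L=np.array([w(p) for p in [(95,269),(184,351),(281,440)]]);Rr=np.array([w(p) for p in [(528,239),(465,330),(393,431)]])
iL=np.array([w(p) for p in [(88,241),(340,470)]]);iR=np.array([w(p) for p in [(530,210),(345,465)]])
print('screws',L.round(1).tolist(),Rr.round(1).tolist())
print('inner',iL.round(1).tolist(),iR.round(1).tolist())
def inter(a,d,b,e):
    s=np.linalg.solve(np.c_[d,-e],b-a);return a+s[0]*d
for nm,(A,B,off) in {'screw':(L,Rr,11/np.sin(np.radians(40))),'inner':(iL,iR,0)}.items():
    d=(A[-1]-A[0]);d/=np.linalg.norm(d);e=B[-1]-B[0];e/=np.linalg.norm(e)
    X=inter(A.mean(0),d,B.mean(0),e);ax=d+e;ax/=np.linalg.norm(ax)
    # screw lines: centre lines lie outside faces, so meet further ahead by off
    ap=X-ax*off
    seat=ap-70*ax
    half=np.degrees(np.arccos(d@e))/2
    print(nm,'half',half,'axis',np.degrees(np.arctan2(ax[1],ax[0])),'apex',ap,'seat',seat)
    for nme,p in (('ros',(474.4,225.9)),('rnd',(467.8,49.6))):
        v=np.array(p)-seat;print(nme,'along',v@ax,'side',ax[0]*v[1]-ax[1]*v[0])
E
```

```text
screws [[575.7, 18.8], [628.7, 64.8], [681.7, 110.6]] [[572.3, 254.2], [626.4, 210.6], [680.8, 166.0]]
inner [[557.3, 14.9], [699.6, 137.8]] [[553.2, 259.1], [697.2, 140.5]]
screw half 40.00270237482266 axis 0.8716721767217572 apex [697.1822679  138.57901168] seat [627.19036857 137.5141043 ]
ros along -151.42807575856867 side 90.70006151299535
rnd along -160.7093572914305 side -85.4791308256794
inner half 40.1486592831966 axis 0.6809253314163088 apex [700.01168155 138.1847595 ] seat [630.01662485 137.35287185]
ros along -154.5533316891641 side 90.39024004814839
rnd along -163.24803406585414 side -85.81887478584875
```

The crop confirms it: eight terracotta petals on a white disc. Both views put the rosette at about (474.4,225.9) with r≈44.6, against 45 expected, and the roundel at (467.8,49.6). The seat is at about (628.5,137.5). Rosette offsets from the seat of 153 mm behind and 90.5 mm aside fit the stated ranges. Before planning the approach I check the neighbours.

```bash
python3 - <<'E'
from m import *
import pickle
c=pickle.load(open('scene0.pkl','rb'));s=pickle.load(open('side0.pkl','rb'))
def tri(a,b):
    o1,d1=ray(c,*a);o2,d2=ray(s,*b)
    x=np.linalg.lstsq(np.c_[d1,-d2],o2-o1,rcond=None)[0];p,q=o1+d1*x[0],o2+d2*x[1];return ((p+q)/2).round(0),np.linalg.norm(p-q).round(1)
print('bowl rim centre',tri((517,165),(152,408)),'purple',tri((323,132),(348,281)),'red',tri((440,240),(158,297)))
print('bowl rim edges z50',[onz(c,u,v,50).round(0) for u,v in((481,163),(553,175),(517,146),(515,203))])
print('mug',onz(c,520,260,40),'chisel',onz(c,390,100,10),onz(c,478,120,10),'bucket',onz(c,500,95,0))
u=np.array([628.5-474.4,137.5-225.9]);L=np.linalg.norm(u);u/=L;print(u,L,np.arctan2(u[1],u[0]),np.arctan2(-u[1],-u[0]))
E
```

```text
bowl rim centre (array([431., 528.,  67.]), np.float64(2.5)) purple (array([290., 203.,  34.]), np.float64(1.7)) red (array([555., 357.,  35.]), np.float64(0.3))
bowl rim edges z50 [array([405., 473.,  50.]), array([442., 602.,  50.]), array([365., 561.,  50.]), array([501., 501.,  50.])]
mug [606.31011525 472.30578038  40.        ] chisel [168.4843866  364.49807348  10.        ] [241.48148419 538.25505408  10.        ] bucket [143.91632759 631.4709717    0.        ]
[ 0.86741058 -0.49759309] 177.65519975503113 -0.5208217392928289 2.620770914296964
```

Emit:
arm_command --deltas '[[[0.48, 0.27, 0.29, 0, 0.155], [0.48, 0.27, 0.29, 0, 0.155], [0.48, 0.27, 0.29, 0, 0.155], [0.48, 0.27, 0.29, 0, 0.155], [0.48, 0.27, 0.29, 0, 0.155], [0.48, 0.27, 0.29, 0, 0.155], [0.48, 0.27, 0.29, 0, 0.155], [0.48, 0.27, 0.29, 0, 0.155], [0.48, 0.27, 0.29, 0, 0.155], [0.48, 0.27, 0.29, 0, 0.155], [0.48, 0, 0.4, 0, 0.155], [0.48, 0, 0.4, 0, 0.155]]]'

```text
t: 1.1
eef_pos: [488.6, -205.6, 209.4]
tcp_rot: [-3.137, -0.001, 1.84]
ft_force: [0.2, 0.0, -0.1]
opening: 0.52
```

Emit:
arm_command --deltas '[[[0.48, 0, 0.4, 0, 0.085], [0.48, 0, 0.4, 0, 0.085], [0.48, 0, 0.4, 0, 0.085], [0.48, 0, 0.4, 0, 0.085], [0.48, 0, 0.4, 0, 0.085], [0.48, 0, 0.4, 0, 0.085], [0.48, -0.14, 0.38, 0, 0.085], [0.48, -0.14, 0.38, 0, 0.085], [0.48, -0.14, 0.38, 0, 0.085], [0.48, -0.14, 0.38, 0, 0.085], [0.48, -0.14, 0.38, 0, 0.085], [0.48, -0.14, 0.38, 0, 0.085]]]'

```text
t: 2.1
eef_pos: [399.4, 278.8, 207.3]
tcp_rot: [-3.136, -0.003, 2.686]
ft_force: [0.8, -0.3, -0.3]
opening: 0.518
```

Emit:
arm_command --deltas '[[[0.48, 0.04, -0.12, -0.1, -0.08], [0.48, 0, 0, -0.4, 0], [0.48, 0, 0, -0.4, 0], [0.48, 0, 0, -0.4, 0], [0.48, 0, 0, -0.2, 0], [0.48, 0, 0, 0, 0], [0.48, 0, 0, 0, 0]]]'

```text
t: 2.68
eef_pos: [397.4, 277.7, 53.2]
tcp_rot: [-3.141, -0.001, 2.644]
ft_force: [0.9, 1.2, 0.4]
opening: 0.516
```

Emit:
arm_command --deltas '[[[0.48, 0.06, -0.11, -0.2, -0.03], [0.48, 0, 0, -0.2, 0], [0.48, 0, 0, -0.03, 0], [0.48, 0, 0, 0, 0], [0.48, 0, 0, 0, 0]]]'

```text
t: 3.1
eef_pos: [406.8, 267.7, 15.3]
tcp_rot: [3.136, 0.004, 2.619]
ft_force: [0.7, 0.7, 0.4]
opening: 0.515
```

```bash
cat > look.py <<'E'
import sys
from m import *
n=sys.argv[1]
for k in ('scene','side'):
    c=env.read_camera(k);save(c,k+n)
s=env.state();p=s['eef_pos'];print(p,s['tcp_rot'],s['ft_force'],s['opening'])
u=np.array([.8674,-.4976]);nn=np.array([.4976,.8674]);q=p[:2]-np.array([474.4,225.9]);print('along',q@u,'lat',q@nn)
E
python3 look.py 1
```

```text
[406.96357798 267.91262332  15.5058057 ] [3.13523683 0.00410902 2.619496  ] [-0.43756806  0.49375672  0.93750347] 0.5224321594049027
along -79.3998338261017 lat 2.8853858687536875
```

View pics/side1.png

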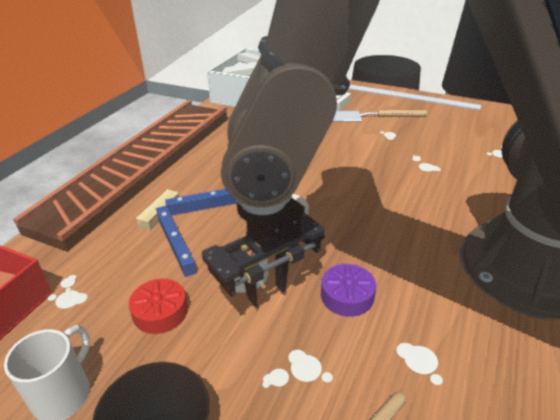

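The side view shows the gripper lowered behind the rosette, around (265,275), clear of the purple disc at (348,288). It is about 3 mm off the push line, so I correct that and ease to contact.

Emit:
arm_command --deltas '[[[0.48, -0.01, -0.03, -0.05, 0], [0.48, 0.07, -0.04, 0, 0], [0.48, 0.087, -0.05, 0, 0], [0.48, 0.087, -0.05, 0, 0], [0.48, 0.087, -0.05, 0, 0], [0.48, 0.087, -0.05, 0, 0], [0.48, 0, 0, 0, 0]]]'

```text
t: 3.78
eef_pos: [453.4, 238.6, 13.0]
tcp_rot: [3.131, 0.007, 2.62]
ft_force: [0.9, -0.5, -0.4]
opening: 0.519
```

```bash
python3 look.py 2
```

```text
[451.78380056 239.02261901  12.82802367] [3.13240345 0.0060297  2.6207729 ] [-0.61786376 -0.46627815  0.54359208] 0.5160380564119842
along -26.14710660952873 lat 0.12873889028305618
```

View pics/scene2.png

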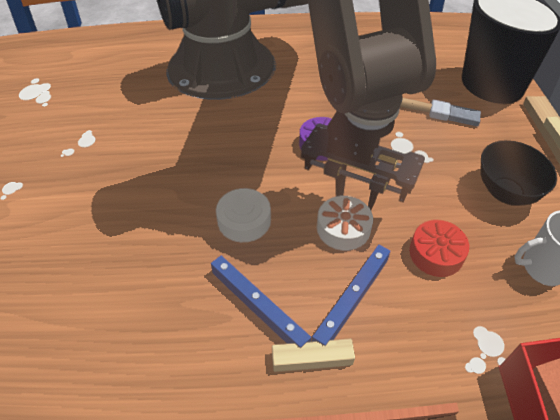

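The rosette is cradled between the fingertips at about (345,222) and has started moving. The roundel at (243,215) is undisturbed. I continue the push.

Emit:
arm_command --deltas '[[[0.48, 0.087, -0.05, 0, 0], [0.48, 0.087, -0.05, 0, 0], [0.48, 0.087, -0.05, 0, 0], [0.48, 0.087, -0.05, 0, 0], [0.48, 0.087, -0.05, 0, 0], [0.48, 0.087, -0.05, 0, 0], [0.48, 0.087, -0.05, 0, 0], [0.48, 0.087, -0.05, 0, 0], [0.48, 0, 0, 0, 0]]]'

```text
t: 4.63
eef_pos: [528.0, 194.5, 12.8]
tcp_rot: [3.133, 0.005, 2.622]
ft_force: [-1.0, -0.7, -0.2]
opening: 0.52
```

```bash
python3 look.py 3
```

```text
[526.32206849 195.15769694  12.56892437] [3.13428282 0.00410656 2.62190817] [ 0.20242717 -0.52282413  0.62761232] 0.5213102716198107
along 60.33457221025778 lat -0.8294523984564866
```

View pics/scene3.png

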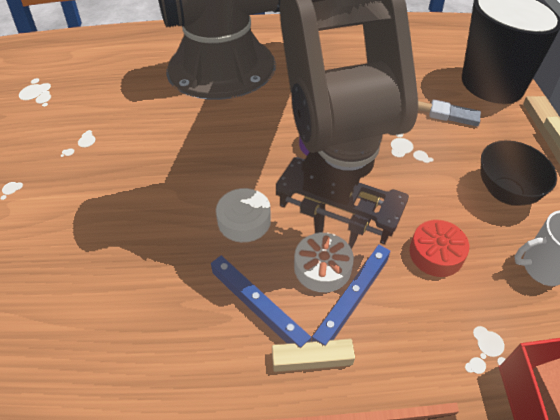

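The rosette is now between the rails at about (323,262), and the forces are around 1 N. About 70 mm remain.

Emit:
arm_command --deltas '[[[0.48, 0.087, -0.05, 0, 0], [0.48, 0.087, -0.05, 0, 0], [0.48, 0.07, -0.035, 0, 0], [0.48, 0.06, -0.03, 0, 0], [0.48, 0.05, -0.03, 0, 0], [0.48, 0.04, -0.02, 0, 0], [0.48, 0.03, -0.015, 0, 0], [0.48, 0, 0, 0, 0]]]'

```text
t: 5.4
eef_pos: [571.9, 170.2, 12.4]
tcp_rot: [3.135, 0.003, 2.623]
ft_force: [0.4, 0.0, -0.2]
opening: 0.522
```

```bash
python3 look.py 4
```

```text
[571.34445698 170.46381057  12.36325327] [3.13555471e+00 2.55783551e-03 2.62342038e+00] [-0.309311    0.3439202  -0.37381514] 0.5203033740073428
along 111.67466983985256 lat 0.1542110813194261
```

View pics/scene4.png

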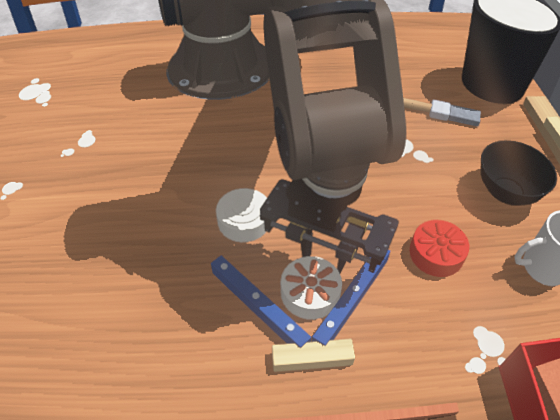

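The rosette is at about (311,286), close to home, with no force yet. About 18 mm remain, so I use small steps and watch the force.

Emit:
arm_command --deltas '[[[0.48, 0.04, -0.022, 0, 0], [0.48, 0.04, -0.022, 0, 0], [0.48, 0.03, -0.017, 0, 0], [0.48, 0, 0, 0, 0]]]'

```text
t: 5.83
eef_pos: [582.6, 164.3, 12.4]
tcp_rot: [3.136, 0.002, 2.624]
ft_force: [-0.9, -0.2, -0.8]
opening: 0.524
```

Emit:
arm_command --deltas '[[[0.48, 0.03, -0.017, 0, 0], [0.48, 0.03, -0.017, 0, 0]]]'

```text
t: 6.0
eef_pos: [587.5, 160.8, 12.2]
tcp_rot: [3.138, -0.001, 2.625]
ft_force: [-16.9, 10.3, 7.6]
opening: 0.52
```

```bash
python3 look.py 5
```

```text
[587.2648059  160.91724085  12.1870832 ] [ 3.13796363e+00 -1.29493498e-03  2.62440289e+00] [-6.6470527   1.09802736  3.37833575] 0.517370616903432
along 130.2343535960113 lat -0.20451787270720365
```

View pics/scene5.png

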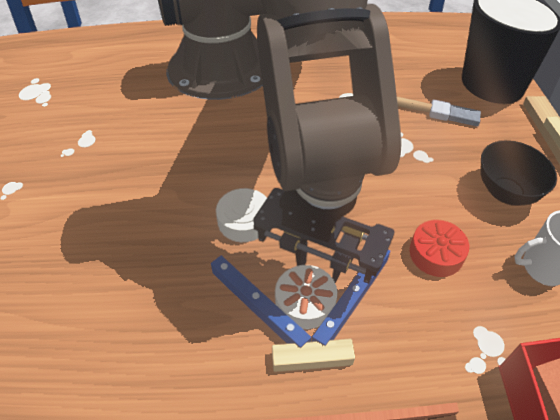

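Contact reads 17–20 N at along = 130, exactly where predicted. I give one small nudge along the nest axis to settle it on both rails.

Emit:
arm_command --deltas '[[[0.48, 0.03, 0, 0, 0], [0.48, 0.02, 0, 0, 0], [0.48, 0, 0, 0, 0]]]'

```text
t: 6.35
eef_pos: [586.8, 161.0, 12.1]
tcp_rot: [-3.138, -0.013, 2.624]
ft_force: [0.4, -0.0, 1.0]
opening: 0.522
```

It goes no further, so it is home. I back straight off along the push line, rise clear and measure.

Emit:
arm_command --deltas '[[[0.48, -0.13, 0.075, 0, 0], [0.48, -0.17, 0.1, 0, 0], [0.48, -0.17, 0.1, 0, 0], [0.48, 0, 0, 0.2, 0], [0.48, 0, 0, 0.4, 0], [0.48, 0, 0, 0.4, 0], [0.48, 0, 0, 0.4, 0], [0.48, -0.1, 0.3, 0.2, 0], [0.48, -0.1, 0.3, 0, 0], [0.48, -0.1, 0.3, 0, 0], [0.48, 0, 0, 0, 0]]]'

```text
t: 7.27
eef_pos: [510.7, 280.5, 181.9]
tcp_rot: [3.138, -0.006, 2.619]
ft_force: [-0.1, -0.1, 0.4]
opening: 0.52
```

```bash
python3 - <<'E'
from m import *
import pickle
s=env.state();print(s['t'],s['eef_pos'],s['ft_force'])
for n in ('scene','side'):
    c=env.read_camera(n);save(c,n+'6');pickle.dump(c,open(n+'6.pkl','wb'))
E
```

```text
7.2667 [510.73677906 280.50020498 181.86857501] [-0.12528297 -0.1160304   0.35340711]
```

View pics/scene6.png

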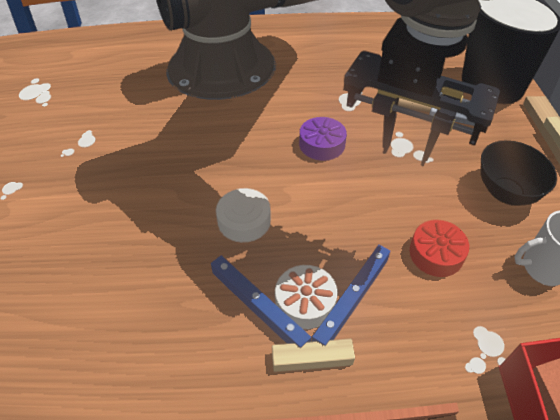

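View pics/side6.png

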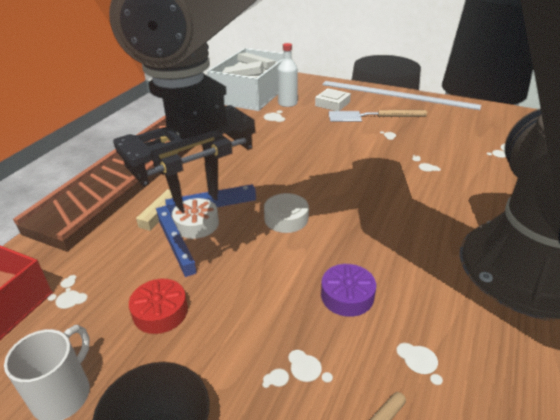

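The rosette sits between both rails, at scene (306,290) and side (195,212). The roundel is where it was, at scene (243,215). Now I measure the rosette position.

```bash
python3 - <<'E'
from m import *
import pickle
c=pickle.load(open('scene6.pkl','rb'));s=pickle.load(open('side6.pkl','rb'))
hl=hull(c,(268,255,345,330));print(hl.min(0),hl.max(0),'scene rim',circ(c,hl))
for cc,roi,n in ((c,(270,260,345,325),'scene'),(s,(172,195,220,228),'side')):
    h=cv2.cvtColor(cc['frame'],cv2.COLOR_RGB2HSV).astype(int)
    m=((h[...,0]<14)&(h[...,1]>95)&(h[...,2]>110))
    k=np.zeros(m.shape,bool);k[roi[1]:roi[3],roi[0]:roi[2]]=1
    near=cv2.dilate(((h[...,1]<60)&(h[...,2]>130)).astype(np.uint8),np.ones((3,3)))>0
    v,u=np.nonzero(m&k);print(n,len(u),np.median(u),np.median(v),onz(cc,(u.min()+u.max())/2,(v.min()+v.max())/2,40).round(1))
print('hub scene',onz(c,306.5,290.5,40).round(1),'hub side',onz(s,195,212,40).round(1))
for nm in('0','6'):
    a=pickle.load(open('scene%s.pkl'%nm,'rb'));h=cv2.cvtColor(a['frame'],cv2.COLOR_RGB2HSV).astype(int)
    m=(h[...,1]<75)&(h[...,2]>70);k=np.zeros(m.shape,bool);k[182:248,210:278]=1
    b=max(comps(m&k,100),key=lambda x:x[1][4]);print('roundel box',b[1],b[2])
E
```

```text
[275 265] [337 328] scene rim (array([628.87560965, 138.16142161]), np.float64(44.78216020808144), np.int64(17))
scene 1006 311.0 288.0 [625.3 139.   40. ]
side 220 194.0 210.0 [631.3 137.3  40. ]
hub scene [631.8 137.7  40. ] hub side [619.5 146.6  40. ]
roundel box [ 216  188   55   55 2453] [243.22339992 214.55686914]
roundel box [ 216  188   55   55 2433] [243.12946979 214.69379367]
```

```bash
python3 - <<'E'
from m import *
import pickle
s=pickle.load(open('side6.pkl','rb'))
a=cv2.resize(s['frame'][180:250,140:265],None,fx=6,fy=6,interpolation=cv2.INTER_CUBIC)
X=np.array(s['R'])@np.array([628.9,138.2,40])+s['t'];x=X[:2]/X[2];x=x*(1+s['k1']*(x@x));u=s['fx']*x[0]+s['cx'];v=s['fy']*x[1]+s['cy'];print(u,v)
cv2.circle(a,(int((u-140+.5)*6),int((v-180+.5)*6)),4,(0,255,0),1)
cv2.imwrite('pics/c6.png',a[:,:,::-1])
E
```

```text
193.26735594513468 208.539654173283
```

View pics/c6.png

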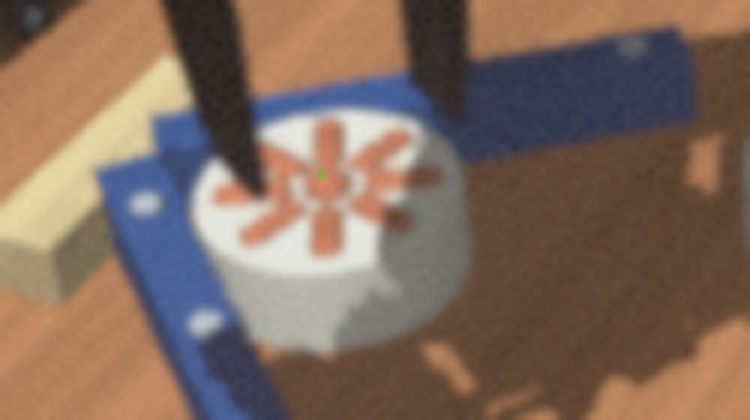

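The crop shows the disc flat and against both rails. Its hub lies within 2 px (about 3 mm) of the seat position projected from the scene view. I hand the job in.

```bash
python3 -c "
from cell import env
s=env.state();print(s['t'],s['ft_force'],abs(s['qvel']).max());print(env.job_done())"
```

```text
7.3667 [0.90550027 0.2405102  0.21361266] 0.03692528962917083
the job is handed in; nothing more can be done
None
```

I slid the petalled rosette into the V nest and pushed it home. I used the half-open fingertips as a cradle, pushed it straight along the bench, then backed off and handed the job in at about 7.4 s.

**Rosette position:** the rim fit in the scene view gives (628.9, 138.2), against the seat I measured at about (628.5, 137.5). The seat itself was uncertain by about 3 mm along x, because its two estimates gave 627.2 and 630.0.

**Other checks on the rosette:**
- **Side view:** it agrees to about 3 mm, and the disc looks flat against both rails.
- **Contact:** the pushing force rose to about 20 N where contact with the rails was predicted, and a further nudge along the axis did not move it on.

**Roundel:** its outline in the scene view did not move (within 0.2 px).

**Robot:** the gripper was raised clear (TCP at about 180 mm), with force readings near zero.

**Checks that disagreed:** an eyeballed side-view pixel for the hub came out about 13 mm off. The close crop showed I had picked a poor pixel. The petal-mask medians were rough, because petal shadows and bench colour leaked into the mask; their box centres were still within 4 mm of the seat.

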